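# Switch on at the guarded toggle

### The job

Switch on the machine at the switch box that has the hinged guard: with a fingertip push the guard up and right back until it rests open by itself, push the toggle beneath it fully over to the rear, towards the guard's hinge, then push the guard forward so that it drops fully shut over the toggle. Do it all with light pushes of the fingers, never taking the guard's lip or the toggle between them, leave the bare toggle on the other box as it is, and do not shift or pick up anything on the table.

Things in the scene. Friction and masses are not known exactly. Their poses are not given: they have to be found in the camera images.
- switch_box: the box with the guard: grey metal box fixed on the table, 130 (x) x 102 (y) x 55 (z) mm, cable gland at its rear. Origin at the centre of its underside, z up; -x is its front (roughly towards the robot), +x its rear. On its top a bent steel guard, 50 mm wide, hinged at the rear, covers a toggle
- guard (a joint): hinge angle of the guard, rad: 0 = shut, grows as its front goes up and back, 1.8 = stop, leaning back past upright. About 60 g, no spring: let go above 1.25 it falls back to the stop and stays, below that it drops shut. Shut, its flat top is 37 mm over the box top, its front wall 46 mm in front of the box's centre; sheet 2.5 mm thick
- guard_lip (a point): middle of the rolled edge (5 mm thick, 50 mm along y) of the guard's lip; moves with the guard. Shut, it lies 66 mm in front (-x) of the box's centre, 56 mm over the box top; the lip flares from the guard's top front edge 20 mm out and 20 mm up at 45 degrees, so that a finger tilted 30 to 40 degrees forward comes under it
- guard_hinge (a point): middle of the guard's hinge axis, fixed to switch_box, 30 mm behind (+x) the box's centre and 12 mm over its top; the axis runs along the box's y. guard_lip lies 96 mm in front and 44 mm above it when shut
- toggle (a joint): angle of the toggle under the guard, rad. Steel bat, pivot 18 mm in front (-x) of the box's centre and 4 mm over the box top, 31 mm long, shaft 6 mm thick. 0 = off, leaning 0.45 rad to the front (-x of the box); 0.9 = on, leaning 0.45 rad to the rear (+x). About 1 N at its end moves it; it stays where it is left
- toggle_tip (a point): centre of the ball (9 mm) at the end of the toggle under the guard, 26.5 mm from its pivot; moves with it
- lamp_box: a second box of the same make and size with a bare toggle and no guard; origin and axes as switch_box. Not to be used
- lamp_toggle (a joint): angle of the bare toggle on lamp_box, rad, 0 to 0.9 as the other; must stay at 0
- pattern_weight_0: turned steel pattern weight, upright cylinder 42 dia x 30 mm; loose; origin at the centre of its underside. A bystander
- wax_block: block of yellow beeswax, 30 x 46 x 19 mm; loose; origin at the centre of its underside. A bystander
- bobbin_1: small metal bobbin with white thread, 25 dia x 12 mm; loose; origin at the centre of its underside. A bystander
- rotary_cutter: yellow and black rotary cutter lying flat, 45 x 175 x 27 mm; loose; origin at the centre of its underside. A bystander
- tape_grey: roll of grey cloth tape lying flat, 116 dia x 46 mm; loose; origin at the centre of its underside. A bystander
- tailor_chalk: piece of blue tailor's chalk, 40 x 49 x 8 mm; loose; origin at the centre of its underside. A bystander

How it is judged:
By the outcome, as a careful person would: the job done as asked, in the order asked, and still so for the second after the job is handed in, with the robot touching nothing.
It also fails if it takes over 64 s, if anything falls off the work surface, if the arm or the gripper's body presses on something with over 40 N, if the wrist force passes 120 N, or if a joint passes its speed limit or range.

### The arm

A 6-joint arm with a two-finger parallel gripper is mounted at the origin on the work surface; the furniture and walls round the work are solid. World frame = base frame: x ahead of the robot, y to its left, z up, the work surface at z = 0. Lengths are in mm, angles in rad, forces in N, time in s.
With the tool pointing down it reaches from about 300 to 875 mm from the base axis. Payload 4.2 kg.
Tool frame: the origin (TCP) lies midway between the tips of the shut fingers; the grasp point (between the pads) lies 19 mm behind it; z points along the fingers, y is the line along which they close (so a half turn about z gives the same grasp; the last joint's range is limited). The gripper opens to 85 mm and grips with 20 to 120 N. Pads are 22 mm wide; open, the fingers measure 114 mm over their backs; the gripper's body (76 mm by 85 mm) begins 54 mm behind the grasp point. The pads swing forward as they close: fully open they stand 13 mm farther back than shut.
Start: joints at [-1.282, 0.32, 1.565, -0, 1.257, -0.02], TCP at [174.754, -547.816, 231.338] pointing down, gripper open.
Joint ranges: [-3.11, 3.11], [-0.84, 2.01], [0.21, 2.61], [-1.34, 4.49], [0.05, 2.63], [-2.56, 2.56]. Speed limits (rad/s): [2.57, 2.57, 3.14, 3.14, 3.14, 3.14].

### API

Orientations are given as a unit quaternion [x, y, z, w].
In Python, from workcell import monitor, optics, ctrl gives the robot as it stands.
- The arm moves only by the tool move_arm, never from a script. Its argument "commands" is a list of rows, each a list of 5 numbers: the shift along the world's x, y, z in m, then the turn about the world's z in degrees, then the opening in per cent of the stroke, from 0 (shut) to 100 (fully open). A call has 1 to 10 rows; each row is the pose to reach, as a shift and turn from the pose commanded when the call began; what a row does not reach only later rows make up. A row lasts 1/12 s, in which the tool goes at most 41.7 mm and 7.16 degrees, less where a joint would pass 70% of its speed; a pose out of reach is approached as far as the arm can. A call with a gripper value outside its range is refused whole. The fingers move at their own pace and stop on an object; "grip_force" is the grip in N (left out, the last holds). Time passes only in rows, so rows that repeat a pose let the fingers close. It gives the time, the measured TCP pose, the force, the opening and the grip force at its end, in the units of the state.
- monitor.observe(): the state, without advancing time (a new reading comes with each control period).
- optics.snapshot(name): name is "scene" or "top" or "wrist"; returns the picture (420x560x3 uint8, red, green, blue); there is no depth.
- optics.camera_params(name): a dict with "vertical_fov" (degrees; the focal length in pixels is half the picture's height over the tangent of half this angle, whatever the lens; pixels are square), "cx", "cy" (the principal point, pixels), "rvec" (rotation vector, rad) and "tvec" (3), from world to camera coordinates, as OpenCV has them. Camera axes: x right, y down, z forward; pixel columns grow to the right and rows downward; lengths in mm; the calibration is good to about 2 mm. A picture is of the moment at which its call begins: read the wrist's pose just before it. camera_params takes no time and is no camera call; for the wrist camera it gives the pose at the moment of the call.
- ctrl.hand_in(): hands the job in; it is judged then, once.
The state is a dict: "t": time; "joints": joint angles; "joint_velocities": joint speeds; "joint_efforts": joint torques, N m; "tcp_pos": TCP position; "orientation": TCP orientation; "ft_force": force on the tool from outside, world axes, zero at the start; "ft_torque": the same for the moment, N m; "opening": finger opening in mm; "grasp_force": force on a finger pad.
Only numpy, scipy, OpenCV 4.12 (cv2) and the standard library are available. Lean on these libraries where they do the work, as an engineer would, in place of code of your own. Each camera call takes 0.05 s, during which the arm holds its last target. There are 200 camera calls.

## Working session

There is one attempt and no reset: what is moved stays moved. The work goes in short steps, Python scripts to look and compute and a tool call to move; the robot and the scene stay as the last step left them, time stands still between calls to the robot, and variables do not carry over. Pictures are saved under pics/ and viewed, at most 10 in all, crops included, and the job is handed in when it is done.

Besides the shell and the picture viewer there is one more tool, called by a JSON object that holds its "op" and its "data", one argument or row to a line. move_arm: Moves the arm, as the interface text tells. Its arguments: {"type":"object","properties":{"commands":{"type":"array"},"grip_force":{"type":"number"}},"required":["commands"]}

```bash
mkdir -p pics; python3 - <<'E'
from workcell import monitor, optics
import cv2
for n in("scene","top"):
    cv2.imwrite(f"pics/{n}0.png",cv2.resize(optics.snapshot(n)[:,:,::-1],(800,600),interpolation=cv2.INTER_CUBIC)); print(n,optics.camera_params(n))
print(monitor.observe())
E
```

```text
scene {'vertical_fov': 55.54672801384996, 'cx': 285.4172635956504, 'cy': 214.07370177710405, 'rvec': array([ 1.19502833, -2.15066998,  1.13623109]), 'tvec': array([224.44568408, 377.17080701, 697.76854074])}
top {'vertical_fov': 42.74527940918368, 'cx': 268.9905314014819, 'cy': 205.0123624077833, 'rvec': array([ 2.16115269, -2.18360779,  0.0781797 ]), 'tvec': array([ -90.78297221,  574.91143691, 1433.89081249])}
{'t': 0.1, 'joints': array([-1.28199830e+00,  3.20212764e-01,  1.56552494e+00, -4.37968948e-05,
        1.25739584e+00, -1.99978621e-02]), 'joint_velocities': array([ 0.000203  , -0.00128001, -0.00098448, -0.00102291, -0.00148451,
       -0.00117396]), 'joint_efforts': array([-4.51909655e-04, -4.16406441e+01, -2.34705538e+01, -1.76591066e-04,
        4.97068511e-03, -1.56526589e-06]), 'tcp_pos': array([ 174.62114946, -547.41108745,  230.58752675]), 'orientation': array([ 9.88102963e-01,  1.53791874e-01, -1.23875150e-04, -7.60706141e-04]), 'ft_force': array([-0.08898473, -0.36210231, -0.07744874]), 'ft_torque': array([-0.01016798,  0.01763655, -0.04356164]), 'grasp_force': 0.0, 'opening': 85.16422469979796}
```

View pics/scene0.png

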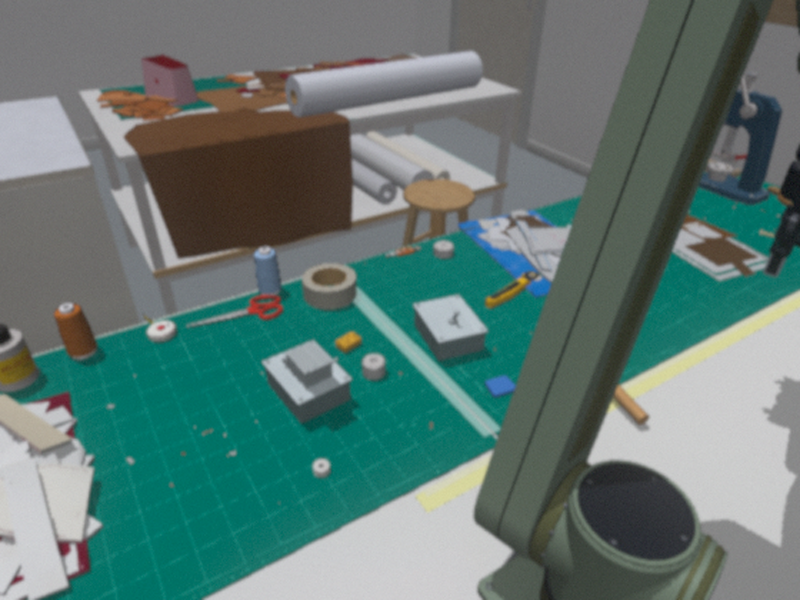

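View pics/top0.png

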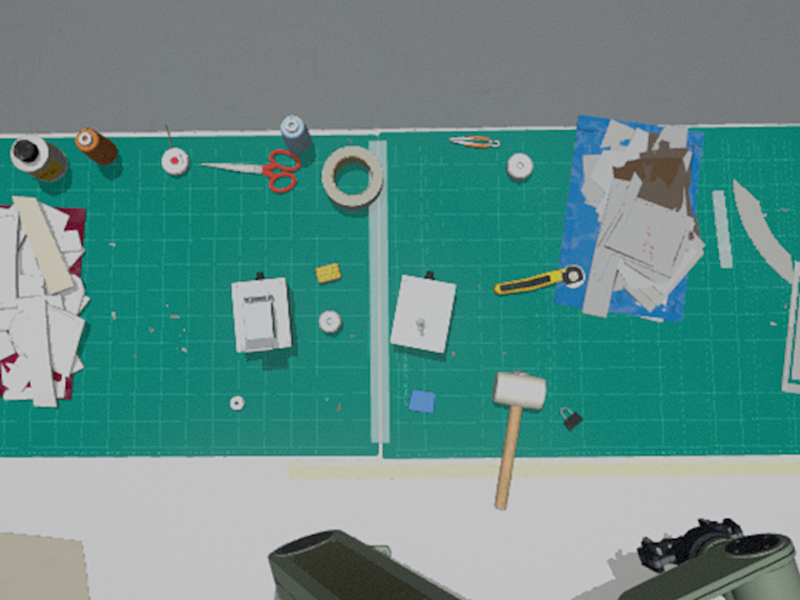

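The switch box (with guard) is at about (262,315) in the top view and (307,378) in the scene view. The bare-toggle box is to the right of it in both. Next I'll enlarge the guarded box.

```bash
python3 - <<'E'
from workcell import optics
import cv2,numpy as np
a=optics.snapshot("top")[170:270,150:220,::-1]; b=optics.snapshot("scene")[230:300,175:255,::-1]
A=cv2.resize(a,None,fx=5.6,fy=5.6,interpolation=cv2.INTER_CUBIC); B=cv2.resize(b,None,fx=5,fy=5,interpolation=cv2.INTER_CUBIC)
C=np.zeros((560,792,3),np.uint8); C[:560,:392]=A; C[:350,392:792]=B
cv2.imwrite("pics/crop.png",C)
E
```

```text
(no output)
```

View pics/crop.png

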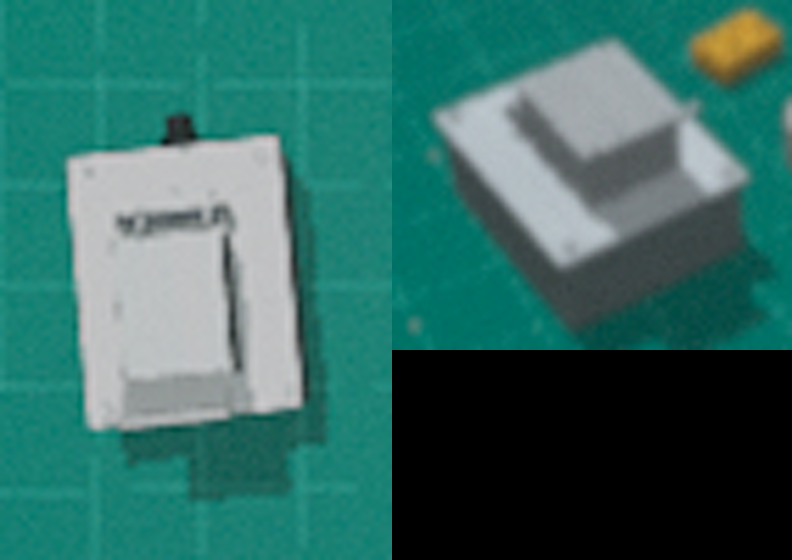

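In the top crop, the box-top corners are at about (68,157), (279,137), (301,406) and (88,429), and the lip's front edge runs from (122,416) to (230,412). In the scene crop, the top corners are at (432,113), (562,268) and (748,178).

```bash
cat >h.py <<'E'
import numpy as np,cv2
from workcell import optics
def K(n):
    p=optics.camera_params(n); f=210/np.tan(np.radians(p['vertical_fov']/2))
    return f,p['cx'],p['cy'],cv2.Rodrigues(p['rvec'])[0],p['tvec']
def unproj(n,uv,z):
    f,cx,cy,R,t=K(n); o=-R.T@t
    return np.array([o+d*(z-o[2])/d[2] for d in [R.T@np.array([(u-cx)/f,(v-cy)/f,1]) for u,v in uv]])
E
python3 - <<'E'
from h import *
T=lambda L:[(150+(u+.5)/5.6-.5,170+(v+.5)/5.6-.5) for u,v in L]
S=lambda L:[(175+(u-391.5)/5-.5,230+(v+.5)/5-.5) for u,v in L]
c=unproj("top",T([(68,157),(279,137),(301,406),(88,429)]),55); print(c.round(1)); m=c.mean(0)
d=c[0]+c[1]-c[2]-c[3]; e=c[0]+c[3]-c[1]-c[2]
print(m,np.degrees(np.arctan2(d[1],d[0])),np.degrees(np.arctan2(-e[0],e[1])),np.linalg.norm(d)/2,np.linalg.norm(e)/2)
l=unproj("top",T([(122,416),(230,412)]),111); print("lip",l.round(1),l.mean(0))
s=unproj("scene",S([(432,113),(562,268),(748,178)]),55); print("scene",s.round(1),"centre",(s[0]+s[2])/2)
E
```

```text
[[594.2 188.8  55. ]
 [602.6  88.2  55. ]
 [474.7  77.6  55. ]
 [464.9 178.4  55. ]]
[534.10365899 133.2579793   55.        ] 4.656210352103147 5.188149075344022 129.03107368276574 101.16474147186194
lip [[470.1 151.5 111. ]
 [471.4 102.3 111. ]] [470.73461269 126.89960568 111.        ]
scene [[595.8 190.2  55. ]
 [463.1 178.7  55. ]
 [472.8  78.8  55. ]] centre [534.32157017 134.47982809  55.        ]
```

{"op": "move_arm", "data": {
  "commands": [
    [0.125,0.336,-0.02,-6.5,0],
    [0.125,0.336,-0.02,-6.5,0],
    [0.125,0.336,-0.02,-6.5,0],
    [0.125,0.336,-0.02,-6.5,0],
    [0.125,0.336,-0.02,-6.5,0],
    [0.125,0.336,-0.02,-6.5,0],
    [0.125,0.336,-0.02,-6.5,0],
    [0.125,0.336,-0.02,-6.5,0],
    [0.125,0.336,-0.02,-6.5,0],
    [0.125,0.336,-0.02,-6.5,0]
  ],
  "grip_force": 20
}}

```text
t: 1.03
tcp_pos: [300.0, -207.7, 211.0]
orientation: [0.995, 0.1, 0.0, -0.001]
ft_force: [-0.2, -0.6, -0.2]
opening: 0.3
grasp_force: 0.0
```

{"op": "move_arm", "data": {
  "commands": [
    [0.125,0.336,0,-6.4,0],
    [0.125,0.336,0,-6.4,0],
    [0.125,0.336,0,-6.4,0],
    [0.125,0.336,0,-6.4,0],
    [0.125,0.336,0,-6.4,0],
    [0.125,0.336,0,-6.4,0],
    [0.125,0.336,0,-6.4,0],
    [0.125,0.336,0,-6.4,0],
    [0.125,0.336,0,-6.4,0],
    [0.125,0.336,0,-6.4,0]
  ]
}}

```text
t: 1.87
tcp_pos: [427.3, 128.6, 211.3]
orientation: [0.999, 0.044, 0.001, -0.001]
ft_force: [-0.4, 0.9, 0.5]
opening: 0.2
grasp_force: 0.0
```

{"op": "move_arm", "data": {
  "commands": [
    [0,0,-0.04,0,0],
    [0,0,-0.08,0,0],
    [0,0,-0.11,0,0],
    [0,0,-0.11,0,0],
    [0,0,-0.11,0,0],
    [0,0,-0.11,0,0]
  ]
}}

```text
t: 2.37
tcp_pos: [426.2, 124.0, 102.8]
orientation: [0.999, 0.041, 0.001, -0.0]
ft_force: [0.3, -0.3, 0.3]
opening: -0.1
grasp_force: 0.0
```

```bash
python3 - <<'E'
from workcell import optics,monitor
import cv2,numpy as np
w=optics.snapshot("wrist")[:,:,::-1]; b=optics.snapshot("scene")[190:310,150:270,::-1]
C=np.zeros((400,800,3),np.uint8); C[:300,:400]=cv2.resize(w,(400,300),interpolation=cv2.INTER_AREA); C[:,400:]=cv2.resize(b,(400,400),interpolation=cv2.INTER_CUBIC)
cv2.imwrite("pics/c2.png",C); print(monitor.observe()['tcp_pos'],monitor.observe()['joints'])
E
```

```text
[426.55841531 124.26575607 103.42586083] [ 2.57719387e-01  2.46464944e-01  2.03957651e+00 -2.41280467e-04
  8.50911643e-01  1.74552768e+00]
```

View pics/c2.png

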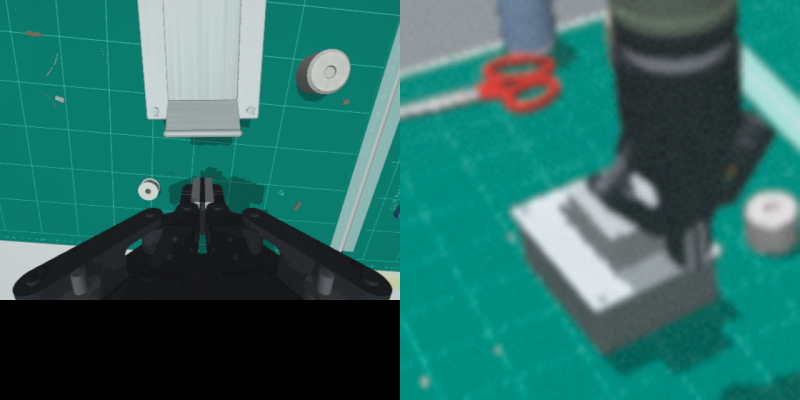

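The closed fingers are centred on the lip, both at about x=203 in the wrist view. I'll approach until just short of contact, then raise the lip along its arc.

{"op": "move_arm", "data": {
  "commands": [
    [0.012,0.001,-0.002,0,0],
    [0.024,0.002,-0.005,0,0],
    [0.026,0.002,-0.005,0,0],
    [0.028,0.002,-0.004,0,0],
    [0.031,0.0025,0.002,0,0],
    [0.034,0.003,0.007,0,0],
    [0.037,0.003,0.012,0,0],
    [0.04,0.003,0.016,0,0]
  ]
}}

```text
t: 3.13
tcp_pos: [463.6, 127.3, 118.0]
orientation: [0.999, 0.042, -0.001, -0.0]
ft_force: [-5.9, 0.9, 3.7]
opening: 0.1
grasp_force: 2.8
```

```bash
python3 - <<'E'
from workcell import optics,monitor
import cv2,numpy as np
w=optics.snapshot("wrist")[:,:,::-1]; b=optics.snapshot("scene")[190:310,150:270,::-1]
C=np.zeros((400,800,3),np.uint8); C[:300,:400]=cv2.resize(w,(400,300),interpolation=cv2.INTER_AREA); C[:,400:]=cv2.resize(b,(400,400),interpolation=cv2.INTER_CUBIC)
cv2.imwrite("pics/c3.png",C); o=monitor.observe();print(o['tcp_pos'],o['ft_force'])
E
```

```text
[463.7093896  127.31278198 118.21646511] [-5.93174816  0.36628418  2.63292818]
```

View pics/c3.png

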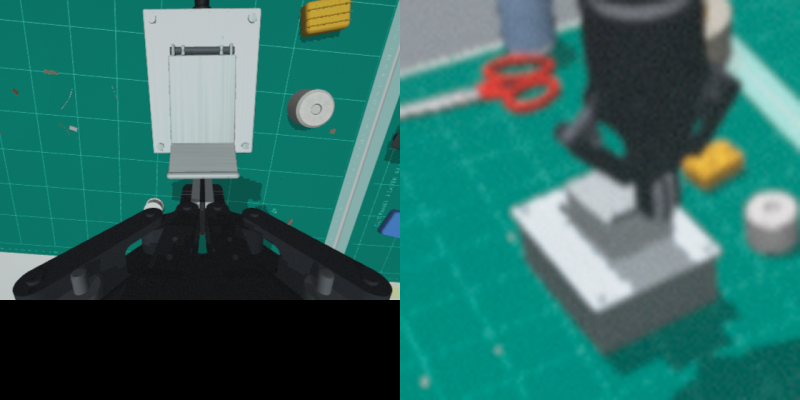

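The lip has lifted off: the push is -5.9 N in x at an 8° to 10° opening. I'll keep following the arc with the finger rising slightly faster than the lip.

{"op": "move_arm", "data": {
  "commands": [
    [0,0,0.002,0,0],
    [0.001,0,0.004,0,0],
    [0.003,0,0.007,0,0],
    [0.006,0.0005,0.01,0,0],
    [0.009,0.001,0.013,0,0],
    [0.012,0.001,0.016,0,0]
  ]
}}

```text
t: 3.73
tcp_pos: [477.0, 128.2, 133.8]
orientation: [0.999, 0.042, -0.0, 0.0]
ft_force: [-1.6, 0.0, 0.4]
opening: -0.2
grasp_force: 0.8
```

{"op": "move_arm", "data": {
  "commands": [
    [0.0035,0.0003,0.0035,0,0],
    [0.007,0.0006,0.007,0,0],
    [0.0105,0.001,0.01,0,0],
    [0.014,0.001,0.0125,0,0],
    [0.018,0.0015,0.015,0,0],
    [0.022,0.002,0.0175,0,0],
    [0.026,0.002,0.0195,0,0],
    [0.03,0.0025,0.0215,0,0]
  ]
}}

```text
t: 4.4
tcp_pos: [507.3, 130.7, 155.0]
orientation: [0.999, 0.042, 0.0, 0.0]
ft_force: [0.4, 0.6, 0.6]
opening: -0.2
grasp_force: 0.2
```

```bash
python3 - <<'E'
from workcell import optics,monitor
import cv2,numpy as np
w=optics.snapshot("wrist")[:,:,::-1]; b=optics.snapshot("scene")[190:310,150:270,::-1]
C=np.zeros((400,800,3),np.uint8); C[:300,:400]=cv2.resize(w,(400,300),interpolation=cv2.INTER_AREA); C[:,400:]=cv2.resize(b,(400,400),interpolation=cv2.INTER_CUBIC)
cv2.imwrite("pics/c4.png",C); o=monitor.observe();print(o['tcp_pos'],o['ft_force'])
E
```

```text
[507.80178634 130.79914906 155.15629264] [-0.93942514  0.77747441 -0.29513711]
```

View pics/c4.png

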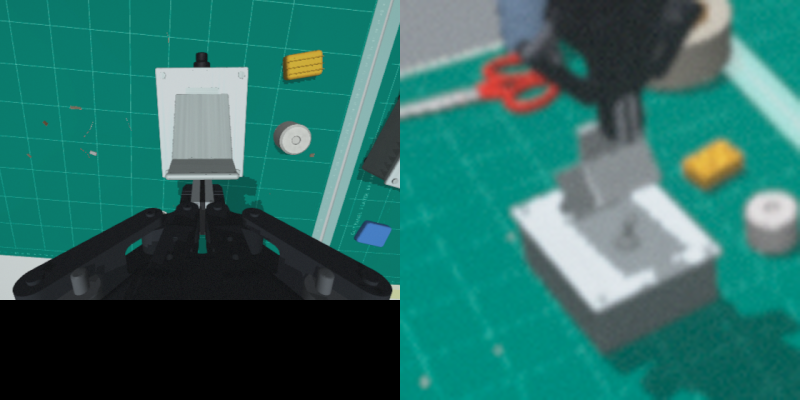

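The guard stands about 40° open, riding on the fingertip, and the toggle is visible. I'll carry it past its balance point.

{"op": "move_arm", "data": {
  "commands": [
    [0.006,0.0005,0.002,0,0],
    [0.012,0.001,0.004,0,0],
    [0.018,0.0015,0.0055,0,0],
    [0.025,0.002,0.0065,0,0],
    [0.032,0.0025,0.007,0,0],
    [0.039,0.003,0.007,0,0],
    [0.046,0.004,0.0065,0,0],
    [0.053,0.0045,0.006,0,0],
    [0.06,0.005,0.0055,0,0],
    [0.066,0.0055,0.005,0,0]
  ]
}}

```text
t: 5.33
tcp_pos: [573.6, 136.2, 159.6]
orientation: [0.999, 0.042, -0.0, 0.0]
ft_force: [-0.2, -0.4, -0.4]
opening: 0.1
grasp_force: 0.0
```

{"op": "move_arm", "data": {
  "commands": [
    [0.004,0.0003,-0.001,0,0],
    [0.008,0.0006,-0.002,0,0],
    [0.008,0.0006,-0.002,0,0],
    [0.008,0.0006,-0.002,0,0]
  ]
}}

```text
t: 5.67
tcp_pos: [580.6, 136.7, 157.6]
orientation: [0.999, 0.042, -0.0, 0.0]
ft_force: [-0.1, -0.1, 0.2]
opening: -0.0
grasp_force: 0.0
```

{"op": "move_arm", "data": {
  "commands": [
    [0,0,0.008,0,0],
    [-0.025,-0.002,0.012,0,0],
    [-0.055,-0.0045,0.012,0,0],
    [-0.085,-0.007,0.012,0,0],
    [-0.112,-0.0095,0.012,0,0],
    [-0.112,-0.0095,0.012,0,0],
    [-0.112,-0.0095,0.012,0,0],
    [-0.112,-0.0095,0.012,0,0]
  ]
}}

```text
t: 6.33
tcp_pos: [469.7, 127.5, 170.9]
orientation: [0.999, 0.042, 0.001, -0.0]
ft_force: [0.8, 0.1, -1.0]
opening: 0.1
grasp_force: 0.0
```

```bash
python3 - <<'E'
from workcell import optics,monitor
import cv2,numpy as np
w=optics.snapshot("wrist")[:,:,::-1]; b=optics.snapshot("scene")[190:310,150:270,::-1]
C=np.zeros((400,800,3),np.uint8); C[:300,:400]=cv2.resize(w,(400,300),interpolation=cv2.INTER_AREA); C[:,400:]=cv2.resize(b,(400,400),interpolation=cv2.INTER_CUBIC)
cv2.imwrite("pics/c5.png",C); o=monitor.observe();print(o['tcp_pos'],o['ft_force'])
from h import *
# predicted toggle tip & pixel in wrist
c,s=np.cos(np.radians(4.8)),np.sin(np.radians(4.8)); f,cx,cy,R,t=K("wrist")
for th in(0,.9):
    x=-18+26.5*np.sin(th-.45); z=59+26.5*np.cos(th-.45)
    P=R@np.array([534+c*x,133.5+s*x,z])+t; print(th,(f*P[0]/P[2]+cx)*400/560,(f*P[1]/P[2]+cy)*400/560)
E
```

```text
[470.03175061 127.46843502 170.2959498 ] [ 0.12594946 -0.37882269  0.38355202]
0 201.25658138558973 122.8032603182267
0.9 201.24431729463868 101.4634425202453
```

View pics/c5.png

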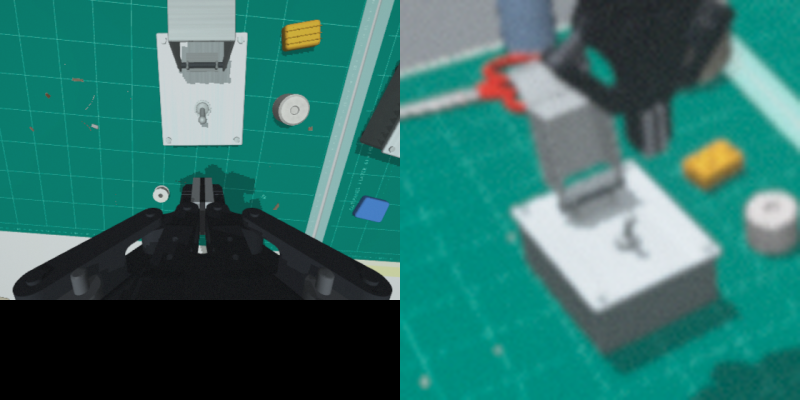

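The guard rests open at its stop. The toggle ball is at (202,122) in the wrist view, as predicted for off. I'll lower the finger in front of it and push rearwards.

{"op": "move_arm", "data": {
  "commands": [
    [0,0,-0.03,0,0],
    [0,0,-0.06,0,0],
    [0,0,-0.085,0,0],
    [0,0,-0.093,0,0],
    [0.005,0.0005,-0.093,0,0],
    [0.012,0.001,-0.093,0,0],
    [0.017,0.0015,-0.093,0,0],
    [0.021,0.0018,-0.093,0,0],
    [0.025,0.002,-0.093,0,0]
  ]
}}

```text
t: 7.18
tcp_pos: [495.0, 129.5, 78.1]
orientation: [0.999, 0.042, 0.001, -0.0]
ft_force: [-1.9, 0.3, 1.1]
opening: 0.1
grasp_force: 0.7
```

{"op": "move_arm", "data": {
  "commands": [
    [0.003,0.0003,0,0,0],
    [0.006,0.0005,0,0,0],
    [0.009,0.0008,0,0,0],
    [0.012,0.001,0,0,0],
    [0.012,0.001,0,0,0],
    [0.012,0.001,0,0,0]
  ]
}}

```text
t: 7.68
tcp_pos: [506.1, 130.3, 76.8]
orientation: [0.999, 0.042, 0.0, 0.0]
ft_force: [-1.1, -0.5, 0.3]
opening: -0.0
grasp_force: 0.0
```

{"op": "move_arm", "data": {
  "commands": [
    [0.001,0.0001,0,0,0],
    [0.002,0.0002,0,0,0],
    [0.003,0.0002,0,0,0],
    [0.003,0.0002,0,0,0]
  ]
}}

```text
t: 8.02
tcp_pos: [508.7, 130.5, 76.7]
orientation: [0.999, 0.042, -0.0, 0.0]
ft_force: [-0.1, 0.8, -0.5]
opening: -0.1
grasp_force: 0.3
```

{"op": "move_arm", "data": {
  "commands": [
    [0.001,0.0001,0,0,0],
    [0.002,0.0002,0,0,0],
    [0.002,0.0002,0,0,0],
    [0.002,0.0002,0,0,0]
  ]
}}

```text
t: 8.35
tcp_pos: [510.8, 130.7, 76.8]
orientation: [0.999, 0.042, -0.0, 0.0]
ft_force: [-0.7, -0.5, -0.7]
opening: 0.1
grasp_force: 0.3
```

{"op": "move_arm", "data": {
  "commands": [
    [0.001,0.0001,0,0,0],
    [0.002,0.0002,0,0,0],
    [0.002,0.0002,0,0,0],
    [0.002,0.0002,0,0,0]
  ]
}}

```text
t: 8.68
tcp_pos: [512.9, 130.9, 76.9]
orientation: [0.999, 0.042, 0.0, 0.0]
ft_force: [-0.1, -0.5, -0.0]
opening: -0.1
grasp_force: 0.3
```

```bash
python3 - <<'E'
from workcell import monitor
o=monitor.observe();print(o['tcp_pos'],o['ft_force'],o['grasp_force'])
E
```

```text
[512.94302905 130.90964564  76.86483294] [-0.07031467 -0.53868332 -0.04494   ] 0.255599946831353
```

{"op": "move_arm", "data": {
  "commands": [
    [0.001,0.0001,0,0,0],
    [0.0015,0.0001,0,0,0],
    [0.0015,0.0001,0,0,0]
  ]
}}

```text
t: 8.93
tcp_pos: [514.0, 131.0, 76.8]
orientation: [0.999, 0.042, -0.0, 0.0]
ft_force: [-1.6, -0.1, -0.1]
opening: 0.1
grasp_force: 0.8
```

{"op": "move_arm", "data": {
  "commands": [
    [0.001,0.0001,0,0,0],
    [0.0015,0.0001,0,0,0],
    [0.0015,0.0001,0,0,0]
  ]
}}

```text
t: 9.18
tcp_pos: [514.3, 131.0, 76.6]
orientation: [0.999, 0.042, -0.002, 0.0]
ft_force: [-5.5, 0.2, 2.4]
opening: -0.1
grasp_force: 2.7
```

{"op": "move_arm", "data": {
  "commands": [
    [0.001,0.0001,0,0,0],
    [0.0015,0.0001,0,0,0],
    [0.0015,0.0001,0,0,0]
  ]
}}

```text
t: 9.43
tcp_pos: [514.5, 131.0, 76.6]
orientation: [0.999, 0.042, -0.003, 0.0]
ft_force: [-8.6, -0.3, 4.9]
opening: -0.2
grasp_force: 4.2
```

The toggle is against its stop: the force rises and the finger no longer advances. I'll back off, go up and look.

{"op": "move_arm", "data": {
  "commands": [
    [-0.008,-0.0007,0,0,0],
    [-0.025,-0.002,0,0,0],
    [-0.045,-0.004,0,0,0],
    [-0.045,-0.004,0.04,0,0],
    [-0.045,-0.004,0.08,0,0],
    [-0.045,-0.004,0.115,0,0],
    [-0.045,-0.004,0.135,0,0],
    [-0.045,-0.004,0.135,0,0]
  ]
}}

```text
t: 10.1
tcp_pos: [475.9, 128.0, 217.3]
orientation: [0.999, 0.042, 0.007, -0.001]
ft_force: [0.6, 0.4, 0.1]
opening: -0.2
grasp_force: 0.0
```

```bash
python3 - <<'E'
from workcell import optics,monitor
import cv2,numpy as np
w=optics.snapshot("wrist")[:,:,::-1]; b=optics.snapshot("scene")[190:310,150:270,::-1]
C=np.zeros((400,800,3),np.uint8); C[:,:400]=cv2.resize(w[0:240,160:400],(400,400),interpolation=cv2.INTER_CUBIC); C[:,400:]=cv2.resize(b,(400,400),interpolation=cv2.INTER_CUBIC)
cv2.imwrite("pics/c6.png",C); o=monitor.observe();print(o['tcp_pos'],o['ft_force'])
from h import *
c,s=np.cos(np.radians(4.8)),np.sin(np.radians(4.8)); f,cx,cy,R,t=K("wrist")
for th in(0,.6,.8,.9):
    x=-18+26.5*np.sin(th-.45); z=59+26.5*np.cos(th-.45)
    P=R@np.array([534+c*x,133.5+s*x,z])+t; print(th,(f*P[0]/P[2]+cx-160)/.6,(f*P[1]/P[2]+cy)/.6)
E
```

```text
[472.96334377 127.27940039 212.55101196] [-0.3105637   0.0565872  -0.59680512]
0 202.4678601429029 279.5387934733734
0.6 202.4243259893577 251.79460708730528
0.8 202.43102364990915 242.00588115482154
0.9 202.43840708944893 237.29121994486397
```

View pics/c6.png

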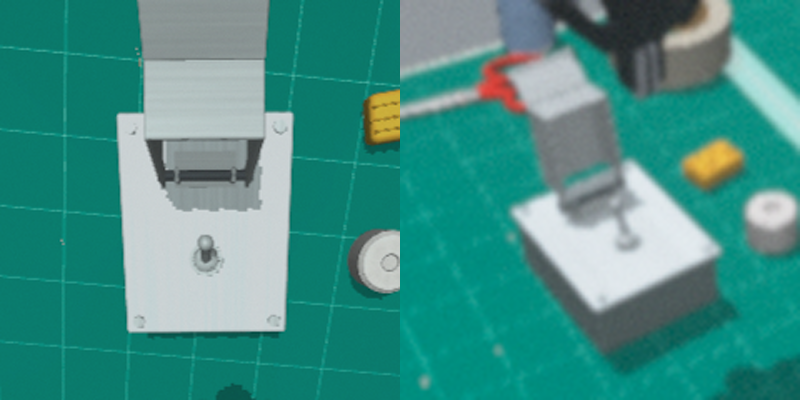

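```bash
python3 - <<'E'
from h import *
c,s=np.cos(np.radians(4.8)),np.sin(np.radians(4.8)); f,cx,cy,R,t=K("wrist")
for x,z in((-65,55),(65,55),(-18-11.5,82.9),(-18+26.5*np.sin(.35),83.9),(-6.5,82.9)):
    P=R@np.array([534+c*x,133.5+s*x,z])+t; print((f*P[0]/P[2]+cx-160)/.6,(f*P[1]/P[2]+cy)/.6)
E
```

```text
202.7498440566967 328.8454594077276
202.62592043560386 102.77565242438291
202.46744936360727 279.50150230918786
202.4309555354349 242.0068157055107
202.43805093809405 237.345883573955
```

The ball position, scaled to the box edges, matches fully on (242 seen against 242.7 predicted). Next I'll go over the guard and down behind its lip.

{"op": "move_arm", "data": {
  "commands": [
    [0.03,0.0027,0.005,0,0],
    [0.06,0.0053,0.005,0,0],
    [0.095,0.0085,0.005,0,0],
    [0.13,0.0115,0.005,0,0],
    [0.165,0.0147,0.005,0,0],
    [0.197,0.0175,0.005,0,0],
    [0.197,0.0175,0.005,0,0],
    [0.197,0.0175,0.005,0,0]
  ]
}}

```text
t: 10.87
tcp_pos: [669.5, 144.4, 213.0]
orientation: [0.999, 0.042, -0.002, 0.0]
ft_force: [-0.7, 0.1, -0.1]
opening: -0.1
grasp_force: 0.0
```

{"op": "move_arm", "data": {
  "commands": [
    [0,0,-0.03,0,0],
    [0,0,-0.06,0,0],
    [0,0,-0.078,0,0],
    [0,0,-0.078,0,0],
    [0,0,-0.078,0,0],
    [0,0,-0.078,0,0]
  ]
}}

```text
t: 11.37
tcp_pos: [669.4, 144.8, 140.2]
orientation: [0.999, 0.042, 0.001, -0.0]
ft_force: [0.4, 0.2, 0.7]
opening: -0.0
grasp_force: 0.0
```

{"op": "move_arm", "data": {
  "commands": [
    [-0.014,-0.001,0,0,0],
    [-0.026,-0.002,0,0,0],
    [-0.032,-0.0027,0.001,0,0],
    [-0.038,-0.003,0.005,0,0],
    [-0.044,-0.0035,0.009,0,0],
    [-0.05,-0.004,0.012,0,0],
    [-0.056,-0.0047,0.015,0,0],
    [-0.062,-0.005,0.017,0,0]
  ]
}}

```text
t: 12.03
tcp_pos: [607.1, 139.6, 156.6]
orientation: [0.999, 0.042, 0.001, -0.0]
ft_force: [0.7, 0.2, -0.9]
opening: -0.1
grasp_force: 0.1
```

{"op": "move_arm", "data": {
  "commands": [
    [-0.005,-0.0004,0.001,0,0],
    [-0.01,-0.0008,0.002,0,0],
    [-0.015,-0.0012,0.003,0,0],
    [-0.02,-0.0017,0.003,0,0],
    [-0.025,-0.002,0.003,0,0],
    [-0.03,-0.0025,0.003,0,0],
    [-0.033,-0.0028,0.003,0,0],
    [-0.033,-0.0028,0.003,0,0],
    [-0.033,-0.0028,0.003,0,0],
    [-0.033,-0.0028,0.003,0,0]
  ]
}}

```text
t: 12.87
tcp_pos: [574.5, 136.9, 158.9]
orientation: [0.999, 0.042, 0.0, 0.0]
ft_force: [0.6, -0.3, -0.2]
opening: 0.3
grasp_force: 0.0
```

Next I'll lift clear and look.

{"op": "move_arm", "data": {
  "commands": [
    [0,0,0.03,0,0],
    [0,0,0.06,0,0],
    [-0.035,-0.003,0.08,0,0],
    [-0.07,-0.006,0.08,0,0],
    [-0.1,-0.0085,0.08,0,0],
    [-0.1,-0.0085,0.08,0,0],
    [-0.1,-0.0085,0.08,0,0],
    [-0.1,-0.0085,0.08,0,0]
  ]
}}

```text
t: 13.53
tcp_pos: [475.3, 128.6, 239.2]
orientation: [0.999, 0.042, 0.001, -0.0]
ft_force: [0.5, -0.8, 0.1]
opening: -0.1
grasp_force: 0.0
```

```bash
python3 - <<'E'
from workcell import optics,monitor
import cv2,numpy as np
w=optics.snapshot("wrist")[:,:,::-1]; b=optics.snapshot("scene")[150:310,150:350,::-1]
C=np.zeros((400,800,3),np.uint8); C[:300,:400]=cv2.resize(w,(400,300),interpolation=cv2.INTER_AREA); C[:320,400:]=cv2.resize(b,(400,320),interpolation=cv2.INTER_CUBIC)
cv2.imwrite("pics/c7.png",C); o=monitor.observe();print(o['t'],o['tcp_pos'],o['ft_force'])
E
```

```text
13.6333 [475.57465132 128.54351624 238.73829906] [-0.07605029 -0.28697359  0.23451719]
```

View pics/c7.png

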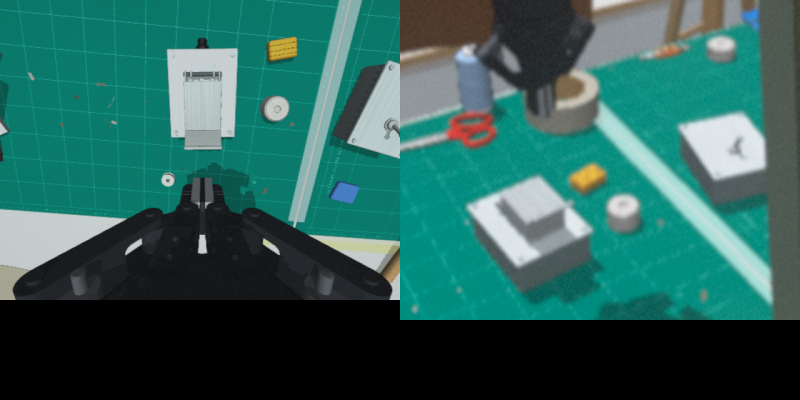

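The guard is fully shut with its lip at the front edge, the lamp toggle is unmoved, and the bystanders are in place. I'm handing in.

```bash
python3 -c "
from workcell import ctrl
print(ctrl.hand_in())"
```

```text
the job is handed in; nothing more can be done
None
```

I handed the job in at about 14 s of the 64 s: the guard was pushed open, the toggle pushed fully to the rear (on), and the guard pushed shut again, all with closed fingers. The final pictures show it shut, with the lamp toggle and nearby items unmoved.

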